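Check a cast silver bar on all four sides with the metal tester, then weigh it

ROBOT

A 6-joint arm with a two-finger parallel gripper is mounted at the origin on the work surface. World frame = base frame: x ahead of the robot, y to its left, z up, the work surface at z = 0. Lengths are in m, angles in rad, forces in N, time in s.
With the tool pointing down it reaches from about 0.375 to 0.975 m from the base axis. Payload 3.8 kg.
Tool frame: the origin (TCP) lies on the centre line of the jaws, within the pads' length; the fingertips stand 14 mm ahead of it and the grasp point (between the pads) lies 5 mm behind it (bot.finger_overhang is the distance from the TCP to the fingertips, in m); y points along the fingers, x is the direction in which the jaws open and shut, and the axes are right-handed (so a half turn about y gives the same grasp; the last joint's range is limited). The gripper opens to 85 mm and grips with 20 to 120 N. Pads are 22 mm wide; open, the fingers measure 114 mm over their backs; the gripper's body (76 mm by 85 mm) begins 54 mm behind the grasp point. The pads swing forward as they close: fully open they stand 13 mm farther back than shut.
Start: joints at [1.156, 0.264, 1.604, -0, 1.274, -0.037], TCP at [0.249, 0.627, 0.245] pointing down, gripper open.
Joint ranges: [-2.63, 2.63], [-0.94, 2.18], [0.31, 2.57], [-1.31, 4.45], [0, 2.66], [-2.55, 2.55]. Speed limits (rad/s): [2.57, 2.57, 3.14, 3.14, 3.14, 3.14].

INTERFACE

Orientations are given as a rotation vector (axis times angle).
In Python, from workcell import readout, read_camera, bot, spotter gives the robot as it stands.
- The arm moves only by the tool jog_arm, never from a script. Its argument "increments" is a list of rows, each a list of 7 numbers: the shift along the tool's x, y, z in m, then the turn, a rotation vector about the tool's x, y, z in rad, then the opening, from 0 (shut) to 1 (fully open). A call has 1 to 10 rows; each row shifts and turns the pose as measured when the row begins, along the tool's axes as they then stand; what a row does not reach is not made up. A row lasts 1/8 s, in which the tool goes at most 62.5 mm and 10.7 degrees, less where a joint would pass 70% of its speed; a pose out of reach is approached as far as the arm can. A call with a gripper value outside its range is refused whole. The fingers move at their own pace and stop on an object; "force" is the grip in N (left out, the last holds). Time passes only in rows, so rows that do not move let the fingers close. It gives the time, the measured TCP pose, the force and the opening at its end, in the units of the state.
- readout.read_state(): the state, without advancing time (a new reading comes with each control period).
- read_camera(name): name is "scene" or "top"; returns a dict with "img" (480x640x3 uint8, blue, green, red), "range_z" (480x640 float32, m along the optical axis (not along the pixel's ray), 0 where there is no reading), "fx", "fy", "cx", "cy" (pixels), "world_from_camera" (4x4, takes a point from camera to world coordinates). Camera axes: x right, y down, z forward; pixel columns grow to the right and rows downward; lengths in m; the calibration is good to about 2 mm. A picture is of the moment at which its call begins.
- bot.finish_job(): hands the job in, once; it reports no verdict.
Trained networks look in a picture, given as the dict that the camera call returned (one of the last four; its "shot" number tells which), for a name from the list of things; names that differ only in an ending like _2 or _b are one class to them, and where a whole thing is asked for, a point or a joint stands for the part that bears it (a point fixed in the world has none). Each returns a list of dicts, best first, with "p" (0 to 1); they miss things now and then, are a little off and sometimes report something else, mostly with a low value. They report only what shows in the picture. A call takes as long as a camera call. They do not tell look-alikes from the thing itself.
- spotter.masks_of(picture, thing): "mask" (480x640 bool, what is visible of it) and "location" ([column, row] in pixels, amid what is visible of it).
- spotter.spot_point(picture, thing): "location" ([column, row] in pixels: a listed point, or the origin of a listed thing).
The state is a dict: "time": time; "q": joint angles; "joint_vel": joint speeds; "joint_torque": joint torques, N m; "tool_pos": TCP position; "tcp_rot": TCP orientation; "wrist_force": force on the tool from outside, world axes, zero at the start; "torque": the same for the moment, N m; "width": opening from 0.0 (shut) to 1.0 (fully open).
Only numpy, scipy, OpenCV 4.12 (cv2) and the standard library are available. Lean on these libraries where they do the work, as an engineer would, in place of code of your own. Each camera call takes 0.05 s, during which the arm holds its last target. There are 200 camera calls.

TASK

Check the cast silver bar on the metal tester: press the middle of each of its four sides squarely onto the tester's sprung probe pin, red side first, then the blue side opposite, then yellow, then green, each time pushing the pin well in with a light, firm pressure, never hard, and keeping it there for half a second. Then set the bar down gently, painted face up, in the middle of the scale's pan and let go. Leave everything else on the bench where it is.

Things in the scene. Friction and masses are not known exactly. Their poses are not given: they have to be found in the camera images.
- bar: Silver-coloured cast bar, square block 44 x 44 x 24 mm high, about 0.42 kg, lying flat. Origin: centre of its underside, z up. A paint stripe on each top edge and on the rim of the side below it names that side: red = +x side, blue = -x, yellow = +y, green = -y. The middle of a side is 12 mm above the underside.
- bar_top (a point): Centre of the bar's painted top, 24 mm above its underside; axes as the bar's. Fingers holding one pair of sides cover the middles of those sides, so the bar must be set down and regrasped to show the other two; the bare bench right in front of the tester serves.
- tester: Metal tester: fixed grey box, 90 (x) x 100 (y) mm, 75 mm high, on a black rubber foot of 100 x 110 mm, green screen on top. Origin: centre of its underside, z up. Its front is the -x face, 45 mm from the origin. From it a probe points level along -x: an aluminium sleeve 16 mm thick with a round-ended brass pin, 8 mm thick, in its end.
- probe (a point): Point on the tester's front face where the probe's axis leaves it, 50 mm above the bench; axes as the tester's. The pin's free tip is 32 to 52 mm in front of it (along -x): the sleeve's setting differs each time and is not reported, so see it or feel for it. The sleeve itself is stiff and does not slide in use.
- pin_guide (a point): Point on the probe's axis inside the tester, 20 mm behind its front face; axes as the tester's. The pin is sprung along this axis: it gives from 2.3 N, goes in 8 mm at most, is fully in at 9.5 N and rigid after that. A reading needs more than 4 N; more than 25 N damages it.
- scale: Fixed black bench scale, 120 x 140 x 20 mm, with a flat round aluminium pan of 112 mm diameter on it, pan surface 28 mm above the bench. Origin: centre of its underside.
- pan (a point): Centre of the unloaded pan's upper surface. The pan is sprung: it sinks under 1 mm with the bar on it and 3 mm at most.
- anvil: Bystander: small loose steel anvil, 90 mm long, 48 mm high. Origin: its underside.
- hammer: Bystander: loose hammer, 220 mm long, lying on the bench.
- die: Bystander: loose plain brass block 50 x 50 x 30 mm, no paint. Origin: centre of its underside.
- tub: Bystander: loose clear jar with red cap, 60 mm thick, 55 mm high. Origin: centre of its underside.
- clamp: Bystander: loose wooden ring clamp, 120 x 22 x 14 mm, lying close to the robot.
- graver: Bystander: loose screwdriver-like graver, 150 mm long, lying close to the robot.
There are look-alikes about, which are no part of the job. Leave any turquoise look-alike of the bar alone.

How it is judged:
By the outcome, as a careful person would: the job done as asked, in the order asked, and still so for the second after the job is handed in, with the robot touching nothing.
It also fails if it takes over 72 s, if anything falls off the work surface, if the arm or the gripper's body presses on something with over 40 N, if the wrist force passes 120 N, or if a joint passes its speed limit or range.

## Working session

There is one attempt and no reset: what is moved stays moved. The work goes in short steps, Python scripts to look and compute and a tool call to move; the robot and the scene stay as the last step left them, time stands still between calls to the robot, and variables do not carry over. Pictures are saved under pics/ and viewed, about 8 in all and at most 12, crops included, and the job is handed in when it is done.

Besides the shell and the picture viewer there is one more tool, called after "Call:" in YAML: its name, and indented under it one key for each argument. jog_arm: Moves the arm, as the interface text tells. Its arguments: {"type":"object","properties":{"increments":{"type":"array"},"force":{"type":"number"}},"required":["increments"]}

```bash
ls; mkdir -p pics; cat > h.py <<'E'
import numpy as np, cv2
from workcell import readout, read_camera, bot, spotter
from scipy.spatial.transform import Rotation as R
def deproj(c,u,v,z=None):
    if z is None:
        p=c['range_z'][int(v)-1:int(v)+2,int(u)-1:int(u)+2]; z=np.median(p[p>0]) if (p>0).any() else np.nan
    p=np.array([(u-c['cx'])/c['fx']*z,(v-c['cy'])/c['fy']*z,z,1]); return (c['world_from_camera']@p)[:3]
def ray_at(c,u,v,h):
    T=c['world_from_camera'];d=T[:3,:3]@np.array([(u-c['cx'])/c['fx'],(v-c['cy'])/c['fy'],1]);o=T[:3,3]
    return o+d*(h-o[2])/d[2]
def cloud(c):
    v,u=np.mgrid[0:480,0:640]; z=c['range_z']; P=np.stack([(u-c['cx'])/c['fx']*z,(v-c['cy'])/c['fy']*z,z,np.ones_like(z)],-1)
    P=(P@c['world_from_camera'].T)[...,:3]; P[z<=0]=np.nan; return P
E
python3 - <<'E'
from h import *
s=readout.read_state(); print(s)
for n in ('scene','top'):
    c=read_camera(n); cv2.imwrite(f'pics/{n}0.png',c['img']); print(n,c['fx'],c['world_from_camera'].round(3).tolist())
    for t in ('bar','tester','scale','die'):
        for m in spotter.masks_of(c,t)[:4]: print(t,round(m['p'],2),np.round(m['location']),m['mask'].sum(),deproj(c,*m['location']).round(3))
    for t in ('bar_top','probe','pin_guide','pan'):
        for m in spotter.spot_point(c,t)[:3]: print(t,round(m['p'],2),np.round(m['location'],1),deproj(c,*m['location']).round(3))
E
```

```text
pics
{'time': 0.0, 'q': array([ 1.15607090e+00,  2.64783140e-01,  1.60542964e+00, -1.23607226e-05,
        1.27370819e+00, -3.68621781e-02]), 'joint_vel': array([-0.00232411,  0.00182387, -0.001798  ,  0.00116201, -0.00115918,
        0.00205936]), 'joint_torque': array([-3.63095724e-04, -5.15112376e+01, -3.67313576e+01, -2.88174906e-04,
        1.30411561e-02, -2.49151458e-05]), 'tool_pos': array([0.24871837, 0.62672027, 0.24391176]), 'tcp_rot': array([-1.36587087, -0.92505786,  0.92830266]), 'wrist_force': array([ 0.96204649, -0.35293686,  0.23609654]), 'torque': array([-0.00603418, -0.01476886, -0.04332881]), 'width': 0.9960604098806691}
scene 439.02395190790173 [[0.007, 0.617, -0.787, 1.259], [1.0, 0.003, 0.012, -0.013], [0.009, -0.787, -0.616, 0.595], [0.0, 0.0, 0.0, 1.0]]
bar 0.91 [136. 212.] 375 [ 0.405 -0.408  0.022]
bar 0.76 [204. 233.] 425 [ 0.488 -0.234  0.023]
bar 0.63 [163. 229.] 439 [ 0.475 -0.326  0.023]
tester 0.37 [446. 314.] 1341 [0.753 0.223 0.052]
scale 0.65 [436. 231.] 2336 [0.483 0.275 0.028]
die 0.63 [218. 321.] 993 [ 0.748 -0.162  0.029]
bar_top 0.8 [163.7 224
[... 372 characters left out ...]
98], [0.0, 0.0, 0.0, 1.0]]
bar 0.82 [409. 282.] 340 [ 0.463 -0.25   0.024]
bar 0.73 [476. 313.] 395 [ 0.387 -0.415  0.025]
tester 0.89 [294. 210.] 1957 [0.632 0.033 0.072]
tester 0.17 [441. 286.] 373 [ 0.454 -0.329  0.026]
scale 0.83 [190. 284.] 2857 [0.455 0.282 0.027]
scale 0.61 [379. 170.] 475 [ 0.738 -0.176  0.032]
die 0.92 [381. 173.] 431 [ 0.73  -0.181  0.031]
bar_top 0.97 [479.1 315.3] [ 0.382 -0.422  0.027]
bar_top 0.91 [406.3 280.3] [ 0.467 -0.243  0.027]
bar_top 0.56 [439.7 286.4] [ 0.452 -0.326  0.025]
probe 0.74 [303.4 218.7] [0.612 0.01  0.071]
pin_guide 0.57 [296.5 215.1] [0.62  0.026 0.072]
pan 0.7 [188.6 284.3] [0.455 0.286 0.028]
pan 0.31 [369.8 306.5] [ 0.402 -0.155  0.014]
```

View pics/top0.png

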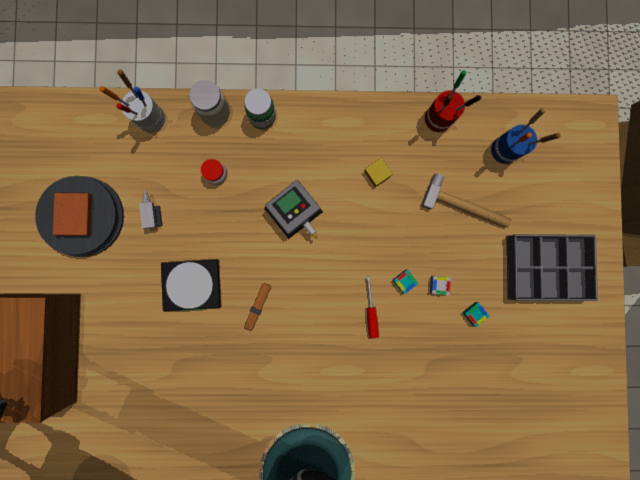

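```bash
python3 - <<'E'
import cv2,numpy as np
a=cv2.imread('pics/top0.png')[255:345,380:510]; b=cv2.imread('pics/scene0.png')[190:260,100:240]; d=cv2.imread('pics/top0.png')[165:275,230:360]
r=lambda i,w,h:cv2.resize(i,(w,h),interpolation=cv2.INTER_CUBIC)
cv2.imwrite('pics/crop1.png',np.vstack([np.hstack([r(a,400,277),r(d,327,277)]),r(b,727,363)[:320]]))
E
```

```text
(no output)
```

View pics/crop1.png

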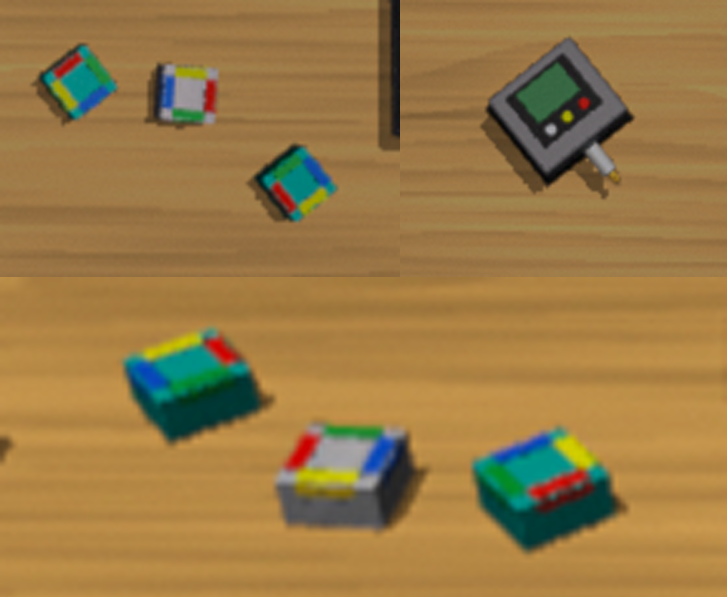

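Candidates in the top image are turquoise at (405,281), silver at (441,286) and turquoise at (476,314). The enlarged crop shows that only the middle one is silver, so that is the bar. Its red side points to world −y and yellow to +x. The tester is at (294,210), with its pin tip near (313,236).

```bash
cat > meas.py <<'E'
from h import *
def rect(P,lo,hi,c,r):
    m=(P[...,2]>lo)&(P[...,2]<hi)&(np.hypot(P[...,0]-c[0],P[...,1]-c[1])<r)
    p=P[m]; (ce,sz,a)=cv2.minAreaRect((p[:,:2]*1000).astype(np.float32)); return len(p),np.round(ce,1),np.round(sz,1),round(a,1),np.median(p[:,2]).round(4)
E
python3 - <<'E'
from meas import *
for n in ('top','scene'):
    c=read_camera(n);P=cloud(c)
    print(n,'tester',rect(P,.066,.085,(.635,.03),.085))
    print('bar',rect(P,.018,.034,(.453,-.328),.042))
    print('pan',rect(P,.0235,.036,(.457,.284),.09), rect(P,.0135,.0235,(.457,.284),.11))
    b=P[(abs(P[...,0]-.55)<.03)&(abs(P[...,1]+.1)<.05)]; print('bench',np.nanmedian(b[:,2]))
    m=(P[...,2]>.028)&(P[...,2]<.064)&(np.hypot(P[...,0]-.58,P[...,1]+.015)<.05)
    q=P[m]; print('probe n',len(q)); print((q*1000).round(0)[np.argsort(q[:,0])][:40].tolist() if len(q) else '')
E
```

```text
top tester (1546, array([639.3,  34.3]), array([96.4, 99.9]), 39.3, np.float64(0.0719))
bar (340, array([ 455.8, -329. ]), array([45.4, 44.8]), 84.3, np.float64(0.0255))
pan (1716, array([453.4, 284.2]), array([116.2, 133.6]), 4.0, np.float64(0.0278)) (1128, array([452.7, 285.3]), array([121.4, 141.8]), 3.8, np.float64(0.0196))
bench 0.0008992282095876547
probe n 139
[[572.0, -20.0, 59.0], [572.0, -16.0, 52.0], [572.0, -18.0, 52.0], [574.0, -18.0, 57.0], [575.0, -21.0, 55.0], [575.0, -13.0, 52.0], [575.0, -16.0, 50.0], [577.0, -9.0, 57.0], [577.0, -13.0, 54.0], [577.0, -21.0, 54.0], [577.0, -18.0, 53.0], [577.0, -16.0, 50.0], [579.0, -11.0, 62.0], [579.0, -8.0, 61.0], [579.0, -6.0, 56.0], [579.0, -13.0, 53.0], [579.0, -18.0, 53.0], [579.0, -16.0, 52.0], [581.0, -11.0, 62.0], [581.0, -8.0, 58.0], [582.0, -13.0, 57.0], [582.0, -6.0, 54.0], [582.0, -4.0, 54.0], [582.0, -16.0, 54.0], [584.0, -6.0, 61.0], [584.0, -8.0, 60.0], [584.0, -13.0, 59.0], [584.0, -4.0, 57.0], [584.0, -11.0, 57.0], [584.0, -16.0, 58.0], [584.0, -18.0, 57.0], [584.0, -1.0, 51.0], [586.0, 34.0, 62.0], [586.0, -8.0, 
[... 679 characters left out ...]
0, 52.0], [579.0, -10.0, 58.0], [580.0, -8.0, 59.0], [581.0, -4.0, 56.0], [582.0, -12.0, 57.0], [582.0, -6.0, 57.0], [583.0, -14.0, 58.0], [583.0, -8.0, 58.0], [583.0, -10.0, 58.0], [584.0, -6.0, 56.0], [584.0, -14.0, 56.0], [584.0, -16.0, 51.0], [584.0, -16.0, 54.0], [585.0, -14.0, 55.0], [585.0, -12.0, 57.0], [585.0, -10.0, 57.0], [585.0, -4.0, 57.0], [585.0, -16.0, 47.0], [586.0, -12.0, 55.0], [586.0, -16.0, 50.0], [586.0, 0.0, 56.0], [586.0, -6.0, 56.0], [586.0, -2.0, 58.0], [587.0, -8.0, 59.0], [587.0, -10.0, 56.0], [587.0, -14.0, 54.0], [587.0, -12.0, 54.0], [587.0, -14.0, 51.0], [587.0, -14.0, 46.0], [587.0, -8.0, 57.0], [588.0, -14.0, 50.0], [588.0, -4.0, 57.0], [589.0, -12.0, 53.0]]
```

```bash
cat > plan.py <<'E'
from h import *
def yaw(Rm): return np.arctan2(Rm[1,0],Rm[0,0])
def plan(pos,yw=None,n=None,grip=1.0,show=True):
    """rows taking tool (pointing down) to world pos, tool-x yaw yw"""
    s=readout.read_state(); R0=R.from_rotvec(s['tcp_rot']).as_matrix(); p=np.array(s['tool_pos'])
    y0=yaw(R0); yw=y0 if yw is None else yw
    z=np.array([0,0,-1.]); dy=(yw-y0); x=np.array([np.cos(y0),np.sin(y0),0])
    d=np.array(pos)-p; n=n or int(np.ceil(max(np.linalg.norm(d)/.055,abs(dy)/.17,1)))
    G=np.column_stack([x,z,np.cross(x,z)]); tilt=R.from_matrix(R0.T@G).as_rotvec()
    print('from',p.round(4),'yaw',round(y0,3),'q6',round(s['q'][5],3),'q1',round(s['q'][0],3),'tilt',tilt.round(4),'n',n)
    out=[]
    for i in range(n):
        a=y0+dy*i/n; Rm=np.column_stack([[np.cos(a),np.sin(a),0],z,np.cross([np.cos(a),np.sin(a),0],z)])
        out.append([*np.round(Rm.T@d/n,4).tolist(),*( [round(tilt[0],3),round(-dy/n,3),round(tilt[2],3)] if i==0 else [0,round(-dy/n,3),0]),grip])
    print(out)
E
python3 - <<'E'
from meas import *; from plan import *
for n in ('top','scene'):
    c=read_camera(n);P=cloud(c); hsv=cv2.cvtColor(c['img'],cv2.COLOR_BGR2HSV)
    near=(np.hypot(P[...,0]-.456,P[...,1]+.328)<.03)&(P[...,2]>.019)&(hsv[...,1]>130)
    H=hsv[...,0]; cen={}
    for k,(lo,hi) in dict(yellow=(22,36),green=(45,80),blue=(100,130)).items():
        m=near&(H>=lo)&(H<=hi); cen[k]=np.append(P[m].mean(0)[:2]*1000,m.sum()).round(1)
    m=near&((H<8)|(H>172)); cen['red']=np.append(P[m].mean(0)[:2]*1000,m.sum()).round(1); print(n,cen)
    v=cen['red']-cen['blue'];w=cen['yellow']-cen['green']; print('yaw x',np.degrees(np.arctan2(v[1],v[0])),'yaw y',np.degrees(np.arctan2(w[1],w[0])))
    # probe in tester frame
    a=np.radians(39.1);ex=np.array([np.cos(a),np.sin(a)]);ey=np.array([-ex[1],ex[0]]);C=np.array([.6395,.0345]) if n=='top' else np.array([.6414,.0398])
    q=P[(P[...,2]>.03)&(P[...,2]<.066)]; d=q[:,:2]-C; l=np.c_[d@ex,d@ey,q[:,2]]*1000
    l=l[(l[:,0]<-52)&(l[:,0]>-115)&(abs(l[:,1])<25)]
    for lo in range(-105,-52,6):
        b=l[(l[:,0]>=lo)&(l[:,0]<lo+6)]
        if len(b): print(lo,len(b),'y mean',b[:,1].mean().round(1),b[:,1].min().round(1),b[:,1].max().round(1),'z',b[:,2].min().round(0),b[:,2].max().round(0))
plan((.456,-.328,.11),None)
E
```

```text
top {'yellow': array([ 472.8, -330.3,   33. ]), 'green': array([ 438.5, -327.7,   24. ]), 'blue': array([ 456.4, -311.2,   37. ]), 'red': array([ 454.2, -346.4,   34. ])}
yaw x -93.57633437499733 yaw y -4.334830487909047
-87 8 y mean 0.1 -3.4 3.5 z 52.0 58.0
-81 11 y mean 0.4 -5.9 6.3 z 51.0 59.0
-75 16 y mean -0.4 -7.3 6.8 z 53.0 62.0
-69 17 y mean 0.2 -6.5 7.3 z 54.0 61.0
-63 16 y mean -0.1 -8.0 7.4 z 51.0 60.0
-57 13 y mean -0.5 -7.4 6.8 z 50.0 61.0
scene {'yellow': array([ 472.9, -330.1,   45. ]), 'green': array([ 436.5, -324.5,   16. ]), 'blue': array([ 455.6, -308.7,   32. ]), 'red': array([ 452. , -344.1,   22. ])}
yaw x -95.80672690553162 yaw y -8.74616226255525
-93 4 y mean -1.8 -3.7 -0.2 z 51.0 53.0
-87 5 y mean -2.1 -3.4 0.8 z 50.0 56.0
-81 16 y mean -4.4 -9.0 4.0 z 46.0 60.0
-75 20 y mean -3.3 -7.5 3.8 z 48.0 59.0
-69 19 y mean -3.5 -8.1 3.0 z 48.0 59.0
-63 14 y mean -3.1 -8.8 4.3 z 50.0 60.0
-57 4 y mean -2.4 -6.1 1.3 z 57.0 58.0
from [0.249  0.6274 0.2453] yaw 1.193 q6 -0.037 q1 1.156 tilt [-0. -0. -0.] n 18
[[-0.0451, 0.0075, -0.0303, np.float64(-0.0), np.float64(-0.0)
[... 294 characters left out ...]
(-0.0), 0, 1.0], [-0.0451, 0.0075, -0.0303, 0, np.float64(-0.0), 0, 1.0], [-0.0451, 0.0075, -0.0303, 0, np.float64(-0.0), 0, 1.0], [-0.0451, 0.0075, -0.0303, 0, np.float64(-0.0), 0, 1.0], [-0.0451, 0.0075, -0.0303, 0, np.float64(-0.0), 0, 1.0], [-0.0451, 0.0075, -0.0303, 0, np.float64(-0.0), 0, 1.0], [-0.0451, 0.0075, -0.0303, 0, np.float64(-0.0), 0, 1.0], [-0.0451, 0.0075, -0.0303, 0, np.float64(-0.0), 0, 1.0], [-0.0451, 0.0075, -0.0303, 0, np.float64(-0.0), 0, 1.0], [-0.0451, 0.0075, -0.0303, 0, np.float64(-0.0), 0, 1.0], [-0.0451, 0.0075, -0.0303, 0, np.float64(-0.0), 0, 1.0], [-0.0451, 0.0075, -0.0303, 0, np.float64(-0.0), 0, 1.0], [-0.0451, 0.0075, -0.0303, 0, np.float64(-0.0), 0, 1.0]]
```

```bash
sed -i 's/    print(out)/    print("["+",\\n".join("["+",".join(f"{float(v)+0:g}" for v in r)+"]" for r in out)+"]")/' plan.py
python3 -c "
from plan import *
plan((.52,.15,.22),.56,10)"
```

```text
from [0.249  0.6274 0.2453] yaw 1.193 q6 -0.037 q1 1.156 tilt [-0. -0. -0.] n 10
[[-0.0344,0.0025,-0.0428,0,0.063,0,1],
[-0.0316,0.0025,-0.0449,0,0.063,0,1],
[-0.0287,0.0025,-0.0468,0,0.063,0,1],
[-0.0257,0.0025,-0.0485,0,0.063,0,1],
[-0.0226,0.0025,-0.05,0,0.063,0,1],
[-0.0193,0.0025,-0.0514,0,0.063,0,1],
[-0.0161,0.0025,-0.0525,0,0.063,0,1],
[-0.0127,0.0025,-0.0534,0,0.063,0,1],
[-0.0093,0.0025,-0.0541,0,0.063,0,1],
[-0.0059,0.0025,-0.0546,0,0.063,0,1]]
```

Call:
jog_arm:
  increments:
    - [-0.034,0.003,-0.043,0,0.063,0,1]
    - [-0.032,0.003,-0.045,0,0.063,0,1]
    - [-0.029,0.003,-0.047,0,0.063,0,1]
    - [-0.026,0.003,-0.048,0,0.063,0,1]
    - [-0.023,0.003,-0.05,0,0.063,0,1]
    - [-0.019,0.003,-0.051,0,0.063,0,1]
    - [-0.016,0.003,-0.052,0,0.063,0,1]
    - [-0.013,0.003,-0.053,0,0.063,0,1]
    - [-0.009,0.003,-0.054,0,0.063,0,1]
    - [-0.006,0.003,-0.055,0,0.063,0,1]
  force: 60

```text
time: 2.35
tool_pos: [0.5233, 0.139, 0.2162]
tcp_rot: [-1.524, -0.438, 0.424]
wrist_force: [0.5, 0.4, 0.9]
width: 0.999
```

```bash
python3 -c "
from plan import *
plan((.456,-.3285,.09),-.08,10)"
```

```text
from [0.5233 0.139  0.2162] yaw 0.551 q6 -0.341 q1 0.211 tilt [-0.0008  0.      0.009 ] n 10
[[-0.0302,0.0126,-0.0363,-0.001,0.063,0.009,1],
[-0.0278,0.0126,-0.0381,0,0.063,0,1],
[-0.0254,0.0126,-0.0398,0,0.063,0,1],
[-0.0228,0.0126,-0.0413,0,0.063,0,1],
[-0.0202,0.0126,-0.0427,0,0.063,0,1],
[-0.0174,0.0126,-0.0439,0,0.063,0,1],
[-0.0146,0.0126,-0.0449,0,0.063,0,1],
[-0.0118,0.0126,-0.0457,0,0.063,0,1],
[-0.0089,0.0126,-0.0464,0,0.063,0,1],
[-0.0059,0.0126,-0.0469,0,0.063,0,1]]
```

Call:
jog_arm:
  increments:
    - [-0.03,0.013,-0.036,-0.001,0.063,0.009,1]
    - [-0.028,0.013,-0.038,0,0.063,0,1]
    - [-0.025,0.013,-0.04,0,0.063,0,1]
    - [-0.023,0.013,-0.041,0,0.063,0,1]
    - [-0.02,0.013,-0.043,0,0.063,0,1]
    - [-0.017,0.012,-0.044,0,0.063,0,1]
    - [-0.015,0.012,-0.045,0,0.063,0,1]
    - [-0.012,0.012,-0.045,0,0.063,0,1]
    - [-0.009,0.012,-0.04,0,0.063,0,1]
    - [0,0.01,-0.03,0,0.04,0,1]

```text
time: 3.6
tool_pos: [0.4597, -0.3209, 0.0936]
tcp_rot: [-1.572, 0.054, -0.073]
wrist_force: [1.3, -0.3, 0.4]
width: 0.998
```

```bash
python3 -c "
from plan import *
plan((.456,-.3285,.017),-.08,5)"
```

```text
from [ 0.4597 -0.3209  0.0936] yaw -0.081 q6 -0.58 q1 -0.657 tilt [ 0.0015 -0.      0.0122] n 5
[[-0.0006,0.0153,-0.0016,0.002,0,0.012,1],
[-0.0006,0.0153,-0.0016,0,0,0,1],
[-0.0006,0.0153,-0.0016,0,0,0,1],
[-0.0006,0.0153,-0.0016,0,0,0,1],
[-0.0006,0.0153,-0.0016,0,0,0,1]]
```

Call:
jog_arm:
  increments:
    - [-0.002,0.015,-0.004,0.002,0,0.012,1]
    - [-0.001,0.018,-0.004,0,0,0,1]
    - [0,0.018,0,0,0,0,1]
    - [0,0.015,0,0,0,0,1]
    - [0,0.006,0,0,0,0,1]
    - [0,0,0,0,0,0,1]

```text
time: 4.35
tool_pos: [0.4552, -0.3264, 0.0155]
tcp_rot: [-1.566, 0.065, -0.06]
wrist_force: [-0.8, -0.4, -0.1]
width: 0.998
```

```bash
python3 -c "
from plan import *
plan((.456,-.3285,.017),-.08,1)"
```

```text
from [ 0.4552 -0.3264  0.0155] yaw -0.079 q6 -0.589 q1 -0.667 tilt [-0.0034 -0.     -0.0032] n 1
[[0.0009,-0.0015,-0.002,-0.003,0.001,-0.003,1]]
```

Call:
jog_arm:
  increments:
    - [0,0,-0.002,-0.003,0,-0.003,0.7]
    - [0,0,0,0,0,0,0.4]
    - [0,0,0,0,0,0,0.3]
    - [0,0,0,0,0,0,0.2]
    - [0,0,0,0,0,0,0.2]
    - [0,0,0,0,0,0,0.2]
  force: 60

```text
time: 5.1
tool_pos: [0.4561, -0.3291, 0.0172]
tcp_rot: [-1.571, 0.06, -0.064]
wrist_force: [-0.7, -0.2, -1.3]
width: 0.5
```

```bash
python3 - <<'E'
from meas import *; from plan import *
s=readout.read_state(); print(s['width'],s['wrist_force'],s['tool_pos'])
c=read_camera('top'); cv2.imwrite('pics/grip.png',cv2.resize(c['img'][240:350,370:520],(750,550),interpolation=cv2.INTER_CUBIC))
plan((.47,-.3,.14),-.08,3,.2)
E
```

```text
0.4998279886444155 [-0.69487007 -0.22245565 -1.2524646 ] [ 0.45605001 -0.32912197  0.01717597]
from [ 0.4561 -0.3291  0.0172] yaw -0.079 q6 -0.591 q1 -0.67 tilt [ 0.0014 -0.      0.0025] n 3
[[0.0039,-0.0409,0.0101,0.001,0,0.003,0.2],
[0.0039,-0.0409,0.0101,0,0,0,0.2],
[0.0039,-0.0409,0.0101,0,0,0,0.2]]
```

Call:
jog_arm:
  increments:
    - [0,-0.02,0,0.001,0,0.003,0.2]
    - [0.001,-0.04,0,0,0,0,0.2]
    - [0.004,-0.05,0.005,0,0,0,0.2]
    - [0.004,-0.02,0.01,0,0,0,0.2]
    - [0,0,0,0,0,0,0.2]

```text
time: 5.78
tool_pos: [0.4635, -0.3125, 0.1465]
tcp_rot: [-1.565, 0.069, -0.056]
wrist_force: [-0.5, -0.4, -4.8]
width: 0.502
```

```bash
python3 - <<'E'
from plan import *
s=readout.read_state(); print(s['width'],s['wrist_force'])
plan((.5236,-.0586,.12),2.253,14,.2)
E
```

```text
0.5018551119723804 [-0.47709215 -0.35592367 -4.84606822]
from [ 0.4635 -0.3125  0.1465] yaw -0.079 q6 -0.558 q1 -0.638 tilt [-0.0046 -0.     -0.0082] n 14
[[0.0028,0.0019,0.0184,-0.005,-0.167,-0.008,0.2],
[0.0059,0.0019,0.0177,0,-0.167,0,0.2],
[0.0087,0.0019,0.0165,0,-0.167,0,0.2],
[0.0113,0.0019,0.0148,0,-0.167,0,0.2],
[0.0136,0.0019,0.0127,0,-0.167,0,0.2],
[0.0155,0.0019,0.0103,0,-0.167,0,0.2],
[0.017,0.0019,0.0076,0,-0.167,0,0.2],
[0.0181,0.0019,0.0046,0,-0.167,0,0.2],
[0.0186,0.0019,0.0016,0,-0.167,0,0.2],
[0.0186,0.0019,-0.0015,0,-0.167,0,0.2],
[0.0181,0.0019,-0.0046,0,-0.167,0,0.2],
[0.0171,0.0019,-0.0075,0,-0.167,0,0.2],
[0.0156,0.0019,-0.0102,0,-0.167,0,0.2],
[0.0137,0.0019,-0.0127,0,-0.167,0,0.2]]
```

View pics/grip.png

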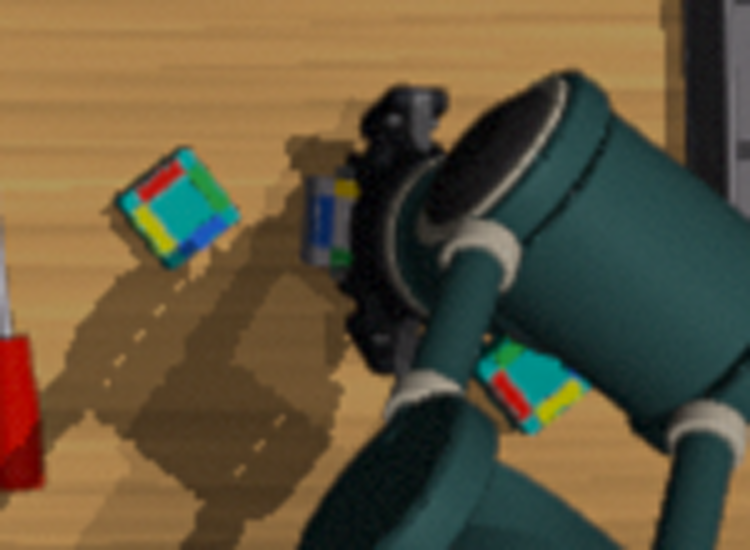

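The crop shows the silver bar between the fingers at about (330,220), gripped on its yellow and green sides. The wrist reads about 4 N more, so the bar is held. Next I turn it and bring it in front of the probe.

Call:
jog_arm:
  increments:
    - [0.003,0.001,0.018,-0.005,-0.167,-0.008,0.2]
    - [0.006,0.001,0.018,0,-0.167,0,0.2]
    - [0.009,0.001,0.016,0,-0.167,0,0.2]
    - [0.011,0.001,0.015,0,-0.167,0,0.2]
    - [0.014,0.001,0.013,0,-0.167,0,0.2]
    - [0.016,0.001,0.01,0,-0.167,0,0.2]
    - [0.017,0.001,0.008,0,-0.167,0,0.2]
    - [0.018,0.001,0.005,0,-0.167,0,0.2]
    - [0.019,0.001,0.002,0,-0.167,0,0.2]
    - [0.019,0.001,-0.002,0,-0.167,0,0.2]

```text
time: 7.02
tool_pos: [0.4893, -0.1225, 0.1155]
tcp_rot: [-1.145, -1.246, 1.267]
wrist_force: [0.3, 0.1, -4.3]
width: 0.501
```

```bash
python3 - <<'E'
from plan import *
plan((.5236,-.0586,.10),2.253,5,.2)
E
```

```text
from [ 0.4893 -0.1225  0.1155] yaw 1.643 q6 -1.94 q1 -0.296 tilt [-0.0279  0.0002  0.012 ] n 5
[[0.0123,0.0031,-0.0078,-0.028,-0.122,0.012,0.2],
[0.0112,0.0031,-0.0092,0,-0.122,0,0.2],
[0.01,0.0031,-0.0105,0,-0.122,0,0.2],
[0.0087,0.0031,-0.0116,0,-0.122,0,0.2],
[0.0072,0.0031,-0.0126,0,-0.122,0,0.2]]
```

Call:
jog_arm:
  increments:
    - [0.012,0.004,-0.008,-0.028,-0.125,0.012,0.2]
    - [0.011,0.004,-0.009,0,-0.125,0,0.2]
    - [0.01,0.01,-0.01,0,-0.125,0,0.2]
    - [0.009,0.012,-0.012,0,-0.125,0,0.2]
    - [0.004,0.012,-0.006,0,-0.115,0,0.2]
    - [0,0.01,0,0,0,0,0.2]
    - [0,0,0,0,0,0,0.2]

```text
time: 7.9
tool_pos: [0.5085, -0.0619, 0.0483]
tcp_rot: [-0.765, -1.698, 1.707]
wrist_force: [0.4, 0.0, -2.7]
width: 0.499
```

```bash
cat > look.py <<'E'
import sys
from meas import *; from plan import *
s=readout.read_state(); p=s['tool_pos']; print(p,s['wrist_force'].round(2))
a=np.radians(39.1);ex=np.array([np.cos(a),np.sin(a)]);ey=np.array([-ex[1],ex[0]])
C=np.array([.6395,.0345]); d=p[:2]-C; print('tcp in tester frame (top)',d@ex,d@ey)
t=sys.argv[1]
for n in ('top','scene'):
    c=read_camera(n); P=cloud(c); i=c['img']
    q=P.reshape(-1,3); dd=q[:,:2]-p[:2]; l=np.c_[dd@ex,dd@ey,q[:,2]-p[2]]*1000
    m=(abs(l[:,0])<30)&(abs(l[:,1])<30)&(l[:,2]<9)&(l[:,2]>-5); 
    if m.sum()>5: print(n,'bar top pts',m.sum(),'x',np.percentile(l[m,0],[1,99]).round(1),'y',np.percentile(l[m,1],[1,99]).round(1))
    T=np.linalg.inv(c['world_from_camera']);o=T@np.append(C-.09*ex,[.05,1]) ; u,v=int(o[0]/o[2]*c['fx']+c['cx']),int(o[1]/o[2]*c['fy']+c['cy'])
    cv2.imwrite(f'pics/{n}_{t}.png',cv2.resize(i[max(0,v-35):v+35,u-50:u+50],(400,280) if False else (600,420),interpolation=cv2.INTER_CUBIC)); print(n,u,v)
a,b=[cv2.imread(f'pics/{n}_{t}.png') for n in ('top','scene')]; cv2.imwrite(f'pics/both_{t}.png',cv2.resize(np.vstack([a,b]),(420,588)))
E
python3 look.py a; python3 -c "
from plan import *
plan((.5236,-.0586,.0552),2.253,2,.2)"
```

```text
[ 0.50853192 -0.0619096   0.04830886] [ 0.44  0.03 -2.72]
tcp in tester frame (top) -0.16244051128028958 0.007780074581147632
top 316 237
scene bar top pts 304 x [-20.8  22.3] y [-29.1  23.1]
scene 300 247
from [ 0.5097 -0.0621  0.0497] yaw 2.279 q6 -2.45 q1 -0.17 tilt [-0.0106  0.0001  0.014 ] n 2
[[-0.0032,-0.0028,-0.0064,-0.011,0.013,0.014,0.2],
[-0.0031,-0.0028,-0.0065,0,0.013,0,0.2]]
```

View pics/both_a.png

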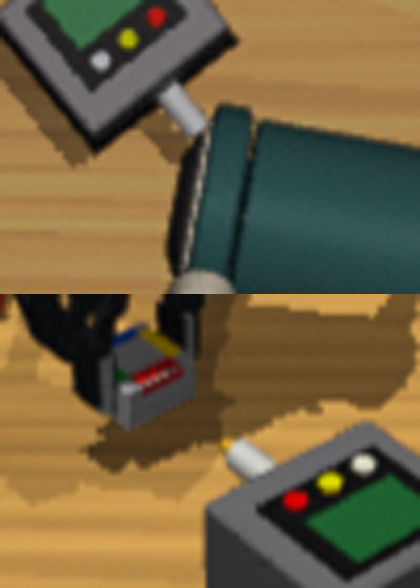

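Top half: the sleeve leaves the middle of the tester's front, and the arm hides the bar. Bottom half: the red side faces the probe, with the pin tip at crop (228,440). I'll align the bar on the axis, with a gap left.

```bash
python3 -c "
from plan import *
plan((.5383,-.0471,.0552),2.253,3,.2)"
```

```text
from [ 0.5097 -0.0621  0.0497] yaw 2.279 q6 -2.45 q1 -0.17 tilt [-0.0106  0.0001  0.014 ] n 3
[[-0.0024,-0.0018,-0.0105,-0.011,0.009,0.014,0.2],
[-0.0023,-0.0018,-0.0105,0,0.009,0,0.2],
[-0.0022,-0.0018,-0.0105,0,0.009,0,0.2]]
```

Call:
jog_arm:
  increments:
    - [-0.002,-0.002,-0.01,-0.011,0.009,0.014,0.2]
    - [-0.002,-0.002,-0.01,0,0.009,0,0.2]
    - [-0.002,-0.002,-0.01,0,0.009,0,0.2]
    - [0,0,0,0,0,0,0.2]

```text
time: 8.5
tool_pos: [0.541, -0.0472, 0.0585]
tcp_rot: [-0.816, -1.692, 1.688]
wrist_force: [-0.4, 0.5, -4.3]
width: 0.505
```

```bash
cat > lat.py <<'E'
from meas import *; from plan import *
s=readout.read_state(); p=s['tool_pos']; Rm=R.from_rotvec(s['tcp_rot']).as_matrix()
a=np.radians(39.1);ex=np.array([np.cos(a),np.sin(a)]);ey=np.array([-ex[1],ex[0]])
C=np.array([.6395,.0345]); d=p[:2]-C; print('tcp tester frame(top) mm',(d@ex*1000).round(1),(d@ey*1000).round(1),'z',p[2].round(4),'F',s['wrist_force'].round(2),'F.ex',(s['wrist_force'][:2]@ex).round(2))
c=read_camera('scene'); hsv=cv2.cvtColor(c['img'],cv2.COLOR_BGR2HSV); T=np.linalg.inv(c['world_from_camera'])
P=cloud(c)
def rel(m,h):
    v,u=np.nonzero(m); q=np.array([ray_at(c,uu,vv,h)[:2] for uu,vv in zip(u,v)])-C; return np.c_[q@ex,q@ey]*1000
D=P[...,:2]-p[:2]; near=(np.hypot(D[...,0],D[...,1])<.035)&(P[...,2]>p[2]-.012)&(P[...,2]<p[2]+.015); H,S=hsv[...,0],hsv[...,1]
for k,m in dict(red=(H<8)|(H>172),yellow=(H>22)&(H<36),green=(H>45)&(H<80),blue=(H>100)&(H<130)).items():
    m=m&near&(S>130)
    if m.sum()>6: q=rel(m,p[2]+.005); print(k,m.sum(),q.mean(0).round(1),'lat range',q[:,1].min().round(1),q[:,1].max().round(1))
# probe pixels: depth, between face and bar
q=P[...,:2]-C; X=(q@ex)*1000;Y=(q@ey)*1000;Z=P[...,2]
m=(X<-50)&(X>-100)&(abs(Y)<14)&(Z>.030)&(Z<.07)
if d@ex<-.1:
  for lo in range(-98,-50,6):
    b=m&(X>=lo)&(X<lo+6)
    if b.sum(): r=rel(b,.05); print(lo,b.sum(),'depth lat',Y[b].min().round(1),Y[b].max().round(1),'z',Z[b].min().round(3),Z[b].max().round(3),'ray lat',r[:,1].min().round(1),r[:,1].max().round(1))
E
python3 lat.py; python3 look.py b;  python3 -c "
from plan import *
plan((.5383,-.0471,.0552),2.253,1,.2)"
```

```text
tcp tester frame(top) mm -128.0 -1.3 z 0.0585 F [-0.4   0.54 -4.35] F.ex 0.03
red 59 [-111.9    0.3] lat range -15.1 13.8
yellow 35 [-133.    18.9] lat range 13.8 24.1
blue 10 [-148.2    5.5] lat range -1.7 12.8
-86 7 depth lat -1.2 4.0 z 0.05 0.055 ray lat -0.4 6.8
-80 5 depth lat -3.6 6.0 z 0.054 0.057 ray lat -0.8 11.4
-74 20 depth lat -5.4 7.3 z 0.046 0.059 ray lat -7.2 12.5
-68 18 depth lat -5.9 7.5 z 0.046 0.058 ray lat -6.1 12.0
-62 20 depth lat -5.7 6.8 z 0.047 0.058 ray lat -6.5 12.6
-56 11 depth lat -2.7 5.2 z 0.053 0.059 ray lat 0.0 12.1
[ 0.54039122 -0.04733421  0.05818745] [ 0.52  0.38 -3.51]
tcp in tester frame (top) -0.1285238694622574 -0.0010016289958976938
top 316 237
scene bar top pts 332 x [-21.5  21. ] y [-28.   25.8]
scene 300 247
from [ 0.5391 -0.0475  0.0575] yaw 2.248 q6 -2.382 q1 -0.134 tilt [ 0.0031  0.     -0.0031] n 1
[[0.0008,0.0023,0.0004,0.003,-0.005,-0.003,0.2]]
```

Call:
jog_arm:
  increments:
    - [0.0005,0.0025,-0.005,0.003,-0.005,-0.003,0.2]
    - [0,0,-0.004,0,0,0,0.2]
    - [0,0,-0.003,0,0,0,0.2]
    - [0,0,0,0,0,0,0.2]

```text
time: 9.15
tool_pos: [0.5477, -0.0391, 0.0541]
tcp_rot: [-0.804, -1.69, 1.691]
wrist_force: [-0.4, -0.7, -4.6]
width: 0.501
```

```bash
cat > st.py <<'E'
from plan import *
s=readout.read_state(); p=s['tool_pos'];a=np.radians(39.1);ex=np.array([np.cos(a),np.sin(a)]);ey=np.array([-ex[1],ex[0]]);d=p[:2]-np.array([.6395,.0345])
R0=R.from_rotvec(s['tcp_rot']).as_matrix();F=s['wrist_force']
x=np.array([np.cos(yaw(R0)),np.sin(yaw(R0)),0]);z=np.array([0,0,-1.]);G=np.column_stack([x,z,np.cross(x,z)])
print('t',s['time'],'x %.1f lat %.1f z %.1f'%(d@ex*1e3,d@ey*1e3,p[2]*1e3),'yaw',yaw(R0).round(4),'tilt',R.from_matrix(R0.T@G).as_rotvec().round(4),'Fx %.1f Fy %.1f Fz %.1f'%(F[:2]@ex,F[:2]@ey,F[2]),'q6',s['q'][5].round(2),'w',s['width'].round(3))
E
python3 st.py
```

```text
Traceback (most recent call last):
  File "st.py", line 5, in <module>
    print('t',s['time'],'x %.1f lat %.1f z %.1f'%(d@ex*1e3,d@ey*1e3,p[2]*1e3),'yaw',yaw(R0).round(4),'tilt',R.from_matrix(R0.T@G).as_rotvec().round(4),'Fx %.1f Fy %.1f Fz %.1f'%(F[:2]@ex,F[:2]@ey,F[2]),'q6',s['q'][5].round(2),'w',s['width'].round(3))
                                                                                                                                                                                                                                      ^^^^^^^^^^^^^^^^
AttributeError: 'float' object has no attribute 'round'
```

```bash
sed -i "s/s\['width'\].round(3)/round(s['width'],3)/" st.py; python3 st.py
```

```text
t 9.15 x -117.6 lat 0.8 z 54.1 yaw 2.2526 tilt [-0.0013  0.      0.0012] Fx -0.7 Fy -0.3 Fz -4.6 q6 -2.37 w 0.501
```

Call:
jog_arm:
  increments:
    - [-0.0005,-0.001,-0.003,0,0,0,0.2]
    - [0,0,-0.003,0,0,0,0.2]
    - [0,0,-0.002,0,0,0,0.2]
    - [0,0,0,0,0,0,0.2]

```text
time: 9.65
tool_pos: [0.5548, -0.0342, 0.0553]
tcp_rot: [-0.804, -1.69, 1.691]
wrist_force: [0.0, -0.6, -4.5]
width: 0.504
```

```bash
python3 st.py
```

```text
t 9.65 x -109.1 lat 0.2 z 55.3 yaw 2.2525 tilt [-0.0013  0.      0.0011] Fx -0.4 Fy -0.5 Fz -4.5 q6 -2.36 w 0.504
```

Call:
jog_arm:
  increments:
    - [0,0,-0.002,0,0,0,0.2]
    - [0,0,-0.001,0,0,0,0.2]
    - [0,0,0,0,0,0,0.2]

```text
time: 10.02
tool_pos: [0.5561, -0.0329, 0.055]
tcp_rot: [-0.802, -1.688, 1.693]
wrist_force: [-2.1, -1.4, -2.4]
width: 0.501
```

```bash
python3 st.py
```

```text
t 10.025 x -107.2 lat 0.3 z 55.0 yaw 2.2529 tilt [-0.0037  0.      0.0018] Fx -2.5 Fy 0.2 Fz -2.4 q6 -2.35 w 0.501
```

Call:
jog_arm:
  increments:
    - [0,0,-0.002,0,0,0,0.2]
    - [0,0,-0.002,0,0,0,0.2]
    - [0,0,-0.001,0,0,0,0.2]
    - [0,0,0,0,0,0,0.2]

```text
time: 10.52
tool_pos: [0.5585, -0.0308, 0.0548]
tcp_rot: [-0.799, -1.684, 1.696]
wrist_force: [-2.9, -3.7, -0.9]
width: 0.5
```

```bash
python3 st.py
```

```text
t 10.525 x -104.0 lat 0.4 z 54.8 yaw 2.2534 tilt [-0.0079  0.      0.0027] Fx -4.6 Fy -1.1 Fz -0.9 q6 -2.35 w 0.5
```

Call:
jog_arm:
  increments:
    - [0,-0.0002,-0.002,-0.004,0,0.002,0.2]
    - [0,-0.0002,-0.002,-0.003,0,0,0.2]
    - [0,0,0,0,0,0,0.2]

```text
time: 10.9
tool_pos: [0.5596, -0.0299, 0.0548]
tcp_rot: [-0.8, -1.687, 1.696]
wrist_force: [-4.0, -4.4, -0.9]
width: 0.501
```

```bash
python3 st.py; python3 look.py c
```

```text
t 10.9 x -102.6 lat 0.4 z 54.8 yaw 2.2545 tilt [-0.0063  0.      0.0015] Fx -5.9 Fy -0.9 Fz -0.9 q6 -2.35 w 0.501
[ 0.55962982 -0.02989077  0.05476211] [-4.   -4.45 -0.94]
tcp in tester frame (top) -0.10259267242037835 0.0004019638763117347
top 316 237
scene bar top pts 340 x [-20.8  28.2] y [-28.5  25.7]
scene 300 247
```

View pics/both_c.png

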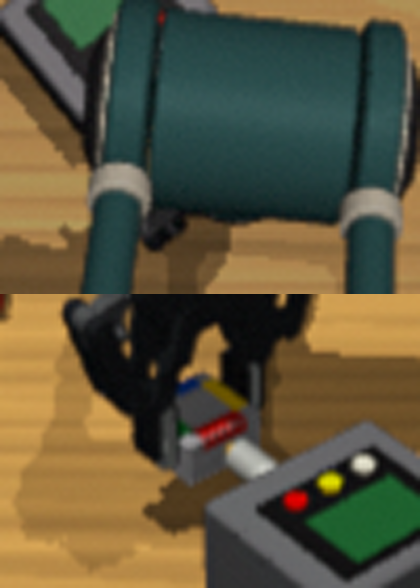

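The scene half shows the pin meeting the middle of the red side. I'll press a little deeper and hold.

Call:
jog_arm:
  increments:
    - [-0.0003,0,-0.003,-0.003,0,0,0.2]
    - [0,0,-0.002,-0.003,0,0,0.2]
    - [0,0,-0.001,0,0,0,0.2]
    - [0,0,-0.001,0,0,0,0.2]
    - [0,0,-0.001,0,0,0,0.2]
    - [0,0,-0.001,0,0,0,0.2]
    - [0,0,-0.001,0,0,0,0.2]

```text
time: 11.88
tool_pos: [0.5608, -0.029, 0.0549]
tcp_rot: [-0.789, -1.677, 1.704]
wrist_force: [-5.2, -4.9, 0.3]
width: 0.502
```

```bash
python3 st.py
```

```text
t 11.875 x -101.2 lat 0.3 z 54.9 yaw 2.2573 tilt [-0.0181  0.      0.0051] Fx -7.1 Fy -0.5 Fz 0.3 q6 -2.34 w 0.502
```

Call:
jog_arm:
  increments:
    - [0,0,0.01,-0.018,0,0.005,0.2]
    - [0,-0.003,0.02,0,0,0,0.2]
    - [0,-0.003,0.02,0,0,0,0.2]
    - [0,0,0,0,0,0,0.2]

```text
time: 12.38
tool_pos: [0.5201, -0.062, 0.0614]
tcp_rot: [-0.805, -1.698, 1.691]
wrist_force: [0.2, 0.3, -3.6]
width: 0.499
```

```bash
python3 st.py; python3 -c "
from plan import *
plan((.5238,-.0596,.0602),-.888,18,.2)"
```

```text
t 12.375 x -153.5 lat 0.4 z 61.4 yaw 2.2565 tilt [ 0.0041  0.     -0.0008] Fx 0.4 Fy 0.1 Fz -3.6 q6 -2.43 w 0.499
from [ 0.5201 -0.062   0.0614] yaw 2.257 q6 -2.427 q1 -0.168 tilt [ 0.0041  0.     -0.0008] n 18
[[0,0.0001,-0.0002,0.004,0.175,-0.001,0.2],
[0,0.0001,-0.0002,0,0.175,0,0.2],
[0.0001,0.0001,-0.0002,0,0.175,0,0.2],
[0.0001,0.0001,-0.0002,0,0.175,0,0.2],
[0.0001,0.0001,-0.0002,0,0.175,0,0.2],
[0.0002,0.0001,-0.0002,0,0.175,0,0.2],
[0.0002,0.0001,-0.0001,0,0.175,0,0.2],
[0.0002,0.0001,-0.0001,0,0.175,0,0.2],
[0.0002,0.0001,-0.0001,0,0.175,0,0.2],
[0.0002,0.0001,0,0,0.175,0,0.2],
[0.0002,0.0001,0,0,0.175,0,0.2],
[0.0002,0.0001,0.0001,0,0.175,0,0.2],
[0.0002,0.0001,0.0001,0,0.175,0,0.2],
[0.0002,0.0001,0.0001,0,0.175,0,0.2],
[0.0002,0.0001,0.0002,0,0.175,0,0.2],
[0.0001,0.0001,0.0002,0,0.175,0,0.2],
[0.0001,0.0001,0.0002,0,0.175,0,0.2],
[0.0001,0.0001,0.0002,0,0.175,0,0.2]]
```

Call:
jog_arm:
  increments:
    - [0,0,0,0.004,0.18,-0.001,0.2]
    - [0,0,0,0,0.18,0,0.2]
    - [0,0,0,0,0.18,0,0.2]
    - [0,0,0,0,0.18,0,0.2]
    - [0,0,0,0,0.18,0,0.2]
    - [0,0,0,0,0.18,0,0.2]
    - [0,0,0,0,0.18,0,0.2]
    - [0,0,0,0,0.18,0,0.2]
    - [0,0,0,0,0.18,0,0.2]
    - [0,0,0,0,0.18,0,0.2]

```text
time: 13.62
tool_pos: [0.5243, -0.0632, 0.0654]
tcp_rot: [-1.549, -0.319, 0.295]
wrist_force: [0.3, 0.4, -4.5]
width: 0.499
```

Call:
jog_arm:
  increments:
    - [0,0,0,0,0.18,0,0.2]
    - [0,0,0,0,0.18,0,0.2]
    - [0,0,0,0,0.18,0,0.2]
    - [0,0,0,0,0.18,0,0.2]
    - [0,0,0,0,0.18,0,0.2]
    - [0,0,0,0,0.18,0,0.2]
    - [0,0,0,0,0.18,0,0.2]
    - [0,0,0,0,0,0,0.2]

```text
time: 14.62
tool_pos: [0.5277, -0.0636, 0.0682]
tcp_rot: [-1.435, 0.694, -0.728]
wrist_force: [0.4, -0.3, -4.2]
width: 0.501
```

```bash
python3 st.py; python3 -c "
from plan import *
ex=np.array([.776,.6307])
t=np.array([.6395,.0345])-.114*ex
plan((*t,.0552),-.888,4,.2)"
```

```text
t 14.625 x -148.6 lat -5.7 z 68.2 yaw -0.9135 tilt [-0.0231  0.0001  0.0125] Fx 0.1 Fy -0.5 Fz -4.2 q6 0.73 w 0.501
from [ 0.5277 -0.0636  0.0682] yaw -0.914 q6 0.734 q1 -0.172 tilt [-0.0231  0.0001  0.0125] n 4
[[-0.0016,0.0033,0.0086,-0.023,-0.006,0.013,0.2],
[-0.0016,0.0033,0.0086,0,-0.006,0,0.2],
[-0.0015,0.0033,0.0086,0,-0.006,0,0.2],
[-0.0015,0.0033,0.0086,0,-0.006,0,0.2]]
```

Call:
jog_arm:
  increments:
    - [-0.002,0.004,0.006,-0.023,-0.013,0.013,0.2]
    - [-0.002,0.004,0.009,0,-0.012,0,0.2]
    - [-0.002,0.003,0.009,0,0,0,0.2]
    - [0,0.002,0.006,0,0,0,0.2]
    - [0,0,0,0,0,0,0.2]

```text
time: 15.25
tool_pos: [0.5498, -0.0378, 0.0543]
tcp_rot: [-1.459, 0.687, -0.686]
wrist_force: [-0.2, -0.4, -4.3]
width: 0.5
```

```bash
python3 st.py; python3 -c "
from plan import *
ex=np.array([.776,.6307])
t=np.array([.6395,.0345])-.109*ex
plan((*t,.0552),-.888,2,.2)"
```

```text
t 15.25 x -115.3 lat 0.4 z 54.3 yaw -0.8795 tilt [ 0.0004  0.     -0.0008] Fx -0.4 Fy -0.2 Fz -4.3 q6 0.77 w 0.5
from [ 0.5498 -0.0378  0.0543] yaw -0.88 q6 0.765 q1 -0.114 tilt [ 0.0004  0.     -0.0008] n 2
[[0.0003,-0.0004,0.0031,0,0.004,-0.001,0.2],
[0.0002,-0.0004,0.0031,0,0.004,0,0.2]]
```

Call:
jog_arm:
  increments:
    - [0.0003,-0.0006,0.003,0,0.006,0,0.2]
    - [0,-0.0002,0.003,0,0.002,0,0.2]
    - [0,0,0.002,0,0,0,0.2]
    - [0,0,0.002,0.001,0,0,0.2]
    - [0,0,0.002,0.002,0,0,0.2]
    - [0,0,0.002,0.002,0,0,0.2]
    - [0,0,0.002,0.002,0,0,0.2]

```text
time: 16.12
tool_pos: [0.5577, -0.0314, 0.0546]
tcp_rot: [-1.461, 0.697, -0.689]
wrist_force: [-5.3, -5.0, -0.2]
width: 0.494
```

```bash
python3 st.py
```

```text
t 16.125 x -105.1 lat 0.4 z 54.6 yaw -0.8869 tilt [ 0.0049  0.     -0.0033] Fx -7.3 Fy -0.5 Fz -0.2 q6 0.79 w 0.494
```

Call:
jog_arm:
  increments:
    - [0,-0.0002,0.001,0.002,0,0,0.2]
    - [0,0,0.001,0.002,0,0,0.2]
    - [0,0,0.001,0.001,0,0,0.2]
    - [0,0,0.001,0.001,0,0,0.2]
    - [0,0,0.0005,0.001,0,0,0.2]

```text
time: 16.75
tool_pos: [0.5563, -0.0326, 0.0548]
tcp_rot: [-1.464, 0.7, -0.685]
wrist_force: [-4.5, -4.1, -0.6]
width: 0.501
```

```bash
python3 st.py; python3 look.py d
```

```text
t 16.75 x -106.9 lat 0.4 z 54.8 yaw -0.8862 tilt [ 0.0091  0.     -0.0056] Fx -6.1 Fy -0.4 Fz -0.6 q6 0.79 w 0.501
[ 0.55632171 -0.03262522  0.05476935] [-4.47 -4.13 -0.58]
tcp in tester frame (top) -0.10688446324781183 0.0003662451642483543
top 316 237
scene bar top pts 363 x [-17.7  25.9] y [-28.5  27. ]
scene 300 247
```

View pics/both_d.png

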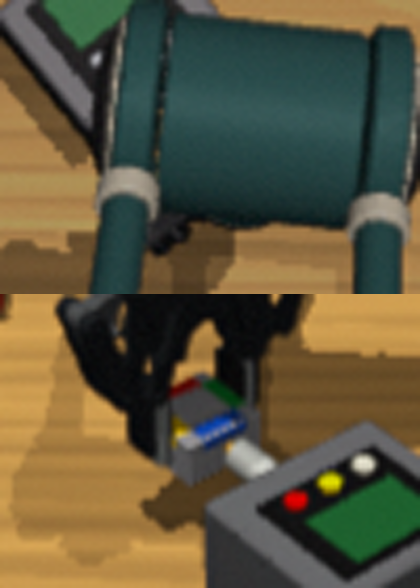

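Bottom half: the pin meets the middle of the blue side at 6–7 N, for more than half a second. I'll back off and set the bar down in front of the tester.

Call:
jog_arm:
  increments:
    - [0,0,-0.008,0.009,0,-0.006,0.2]
    - [0,0,-0.02,0,0,0,0.2]
    - [0,0,-0.02,0,0,0,0.2]
    - [0,0.006,-0.01,0,0,0,0.2]
    - [0,0.012,0,0,0,0,0.2]
    - [0,0.008,0,0,0,0,0.2]
    - [0,0,0,0,0,0,0.2]

```text
time: 17.73
tool_pos: [0.5092, -0.0713, 0.027]
tcp_rot: [-1.454, 0.691, -0.696]
wrist_force: [0.5, 0.1, -3.7]
width: 0.499
```

```bash
python3 st.py; python3 -c "
from plan import *
p=readout.read_state()['tool_pos']
plan((p[0],p[1],.0175),-.888,2,.2)"
```

```text
t 17.725 x -167.8 lat 0.1 z 27.0 yaw -0.8886 tilt [-0.0044  0.      0.0018] Fx 0.4 Fy -0.3 Fz -3.7 q6 0.7 w 0.499
from [ 0.5092 -0.0713  0.027 ] yaw -0.889 q6 0.697 q1 -0.189 tilt [-0.0044  0.      0.0018] n 2
[[0,0.0048,0,-0.004,0,0.002,0.2],
[0,0.0048,0,0,0,0,0.2]]
```

Call:
jog_arm:
  increments:
    - [0,0.005,0,-0.004,0,0.002,0.2]
    - [0,0.003,0,0,0,0,0.2]
    - [0,0.001,0,0,0,0,0.2]
    - [0,0,0,0,0,0,0.2]

```text
time: 18.23
tool_pos: [0.5106, -0.0707, 0.0175]
tcp_rot: [-1.457, 0.692, -0.693]
wrist_force: [-0.9, 0.5, -4.0]
width: 0.499
```

```bash
python3 st.py
```

```text
t 18.225 x -166.4 lat -0.3 z 17.5 yaw -0.8874 tilt [-0.0008  0.      0.0002] Fx -0.4 Fy 1.0 Fz -4.0 q6 0.7 w 0.499
```

Call:
jog_arm:
  increments:
    - [0,0.0005,0,0,0,0,0.4]
    - [0,0,0,0,0,0,0.75]
    - [0,0,0,0,0,0,0.8]
    - [0,0,0,0,0,0,0.8]
    - [0,-0.02,0,0,0,0,0.8]
    - [0,-0.03,0,0,0,0,0.8]

```text
time: 18.98
tool_pos: [0.5109, -0.0708, 0.0683]
tcp_rot: [-1.457, 0.692, -0.693]
wrist_force: [0.4, 0.2, 0.1]
width: 0.796
```

```bash
python3 st.py; python3 -c "
from plan import *
plan((.5122,-.0693,.062),.682,9,.8)"
```

```text
t 18.975 x -166.3 lat -0.6 z 68.3 yaw -0.8874 tilt [-0.0009  0.      0.0003] Fx 0.4 Fy -0.1 Fz 0.1 q6 0.7 w 0.796
from [ 0.5109 -0.0708  0.0683] yaw -0.887 q6 0.701 q1 -0.186 tilt [-0.0009  0.      0.0003] n 9
[[0,0.0007,0.0002,-0.001,-0.174,0,0.8],
[0,0.0007,0.0002,0,-0.174,0,0.8],
[0,0.0007,0.0002,0,-0.174,0,0.8],
[0.0001,0.0007,0.0002,0,-0.174,0,0.8],
[0.0001,0.0007,0.0002,0,-0.174,0,0.8],
[0.0001,0.0007,0.0002,0,-0.174,0,0.8],
[0.0002,0.0007,0.0001,0,-0.174,0,0.8],
[0.0002,0.0007,0.0001,0,-0.174,0,0.8],
[0.0002,0.0007,0.0001,0,-0.174,0,0.8]]
```

Call:
jog_arm:
  increments:
    - [0,0,0,-0.001,-0.178,0,0.8]
    - [0,0,0,0,-0.178,0,0.8]
    - [0,0,0,0,-0.178,0,0.8]
    - [0,0,0,0,-0.178,0,0.8]
    - [0,0,0,0,-0.178,0,0.8]
    - [0,0,0,0,-0.178,0,0.8]
    - [0,0,0,0,-0.178,0,0.8]
    - [0,0,0,0,-0.178,0,0.8]
    - [0,0,0,0,-0.09,0,0.8]
    - [0,0,0,0,0,0,0.8]

```text
time: 20.23
tool_pos: [0.5164, -0.072, 0.0754]
tcp_rot: [-1.513, -0.539, 0.52]
wrist_force: [-0.4, -0.2, -0.7]
width: 0.799
```

```bash
python3 st.py; python3 -c "
from plan import *
plan((.5122,-.0693,.017),.682,4,.8)"; python3 look.py e
```

```text
t 20.225 x -162.7 lat -5.1 z 75.4 yaw 0.676 tilt [ 0.0111 -0.0001  0.0091] Fx -0.5 Fy 0.1 Fz -0.7 q6 -0.86 w 0.799
from [ 0.5164 -0.072   0.0754] yaw 0.676 q6 -0.862 q1 -0.186 tilt [ 0.0111 -0.0001  0.0091] n 4
[[-0.0004,0.0146,0.0012,0.011,-0.001,0.009,0.8],
[-0.0004,0.0146,0.0012,0,-0.001,0,0.8],
[-0.0004,0.0146,0.0012,0,-0.001,0,0.8],
[-0.0004,0.0146,0.0012,0,-0.001,0,0.8]]
[ 0.51641655 -0.07203886  0.07542705] [-0.42 -0.25 -0.66]
tcp in tester frame (top) -0.16270995210494665 -0.005053344241397398
top 316 237
scene 300 247
```

Call:
jog_arm:
  increments:
    - [-0.001,0.01,0.002,0.011,-0.005,0.009,0.8]
    - [-0.001,0.01,0.002,0,0,0,0.8]
    - [0,0,0,0,0,0,0.8]

```text
time: 20.7
tool_pos: [0.5117, -0.07, 0.0536]
tcp_rot: [-1.504, -0.53, 0.532]
wrist_force: [1.1, 0.4, -0.3]
width: 0.799
```

```bash
python3 st.py; python3 -c "
from plan import *
plan((.5122,-.0693,.017),.682,3,.8)"
```

```text
t 20.7 x -165.0 lat -0.5 z 53.6 yaw 0.6785 tilt [-0.0014 -0.     -0.0012] Fx 1.1 Fy -0.4 Fz -0.3 q6 -0.86 w 0.799
from [ 0.5117 -0.07    0.0536] yaw 0.678 q6 -0.863 q1 -0.184 tilt [-0.0014 -0.     -0.0012] n 3
[[0.0003,0.0122,0.0001,-0.001,-0.001,-0.001,0.8],
[0.0003,0.0122,0.0001,0,-0.001,0,0.8],
[0.0003,0.0122,0.0001,0,-0.001,0,0.8]]
```

Call:
jog_arm:
  increments:
    - [0.0007,0.012,0,-0.001,-0.003,-0.001,0.8]
    - [0,0.014,0,0,0,0,0.8]
    - [0,0.009,0,0,0,0,0.8]
    - [0,0.001,0,0,0,0,0.8]
    - [0,0,0,0,0,0,0.6]
    - [0,0,0,0,0,0,0.4]
    - [0,0,0,0,0,0,0.2]
    - [0,0,0,0,0,0,0.2]
    - [0,0,0,0,0,0,0.2]
  force: 60

```text
time: 21.82
tool_pos: [0.5121, -0.0694, 0.0145]
tcp_rot: [-1.504, -0.533, 0.534]
wrist_force: [1.3, 1.0, -2.9]
width: 0.504
```

```bash
python3 st.py; python3 look.py f
```

```text
t 21.825 x -164.4 lat -0.3 z 14.5 yaw 0.6814 tilt [-0.0008 -0.     -0.0004] Fx 1.7 Fy -0.0 Fz -2.9 q6 -0.86 w 0.504
[ 0.51205739 -0.069424    0.01449607] [ 1.34  1.04 -2.89]
tcp in tester frame (top) -0.16444373095964498 -0.0002748763281298645
top 316 237
scene bar top pts 166 x [-24.2  29.5] y [-23.   20.8]
scene 300 247
```

View pics/both_f.png

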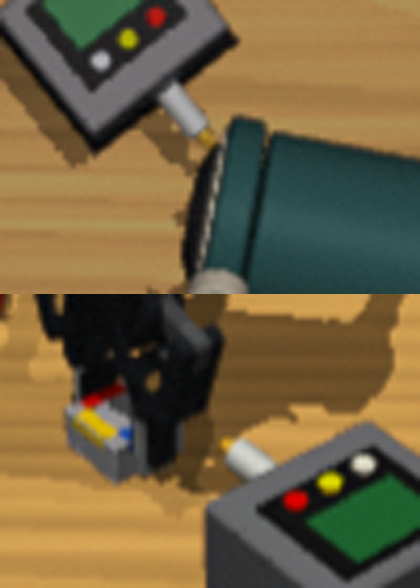

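Regrasped on the red and blue sides, with the yellow side at crop (95,425). I'll lift and turn +90° so yellow faces the probe.

Call:
jog_arm:
  increments:
    - [0,-0.015,0,0,0,0,0.2]
    - [0,-0.02,0,0,-0.1,0,0.2]
    - [0,0,0,0,-0.178,0,0.2]
    - [0,0,0,0,-0.178,0,0.2]
    - [0,0,0,0,-0.178,0,0.2]
    - [0,0,0,0,-0.178,0,0.2]
    - [0,0,0,0,-0.178,0,0.2]
    - [0,0,0,0,-0.178,0,0.2]
    - [0,0,0,0,-0.178,0,0.2]
    - [0,0,0,0,-0.17,0,0.2]

```text
time: 23.18
tool_pos: [0.5105, -0.0692, 0.0572]
tcp_rot: [-0.807, -1.687, 1.688]
wrist_force: [0.5, 1.2, -4.3]
width: 0.503
```

```bash
python3 st.py; python3 -c "
from plan import *
ex=np.array([.776,.6307])
t=np.array([.6395,.0345])-.116*ex
plan((*t,.0525),2.253,5,.2)"
```

```text
t 23.175 x -165.5 lat 0.9 z 57.2 yaw 2.2476 tilt [-0.0013  0.      0.0013] Fx 1.1 Fy 0.6 Fz -4.3 q6 -2.43 w 0.503
from [ 0.5105 -0.0692  0.0572] yaw 2.248 q6 -2.431 q1 -0.183 tilt [-0.0013  0.      0.0013] n 5
[[-0.0001,0.0009,-0.0099,-0.001,-0.001,0.001,0.2],
[-0.0001,0.0009,-0.0099,0,-0.001,0,0.2],
[-0.0001,0.0009,-0.0099,0,-0.001,0,0.2],
[-0.0001,0.0009,-0.0099,0,-0.001,0,0.2],
[-0.0002,0.0009,-0.0099,0,-0.001,0,0.2]]
```

Call:
jog_arm:
  increments:
    - [-0.0005,0.001,-0.012,-0.001,-0.004,0.001,0.2]
    - [0,0.001,-0.014,0,-0.001,0,0.2]
    - [0,0.001,-0.012,0,0,0,0.2]
    - [0,0.001,-0.008,0,0,0,0.2]
    - [0,0,0,0,0,0,0.2]

```text
time: 23.8
tool_pos: [0.5502, -0.0381, 0.0543]
tcp_rot: [-0.811, -1.688, 1.686]
wrist_force: [-0.9, 0.0, -3.3]
width: 0.504
```

```bash
python3 st.py; python3 lat.py
```

```text
t 23.8 x -115.1 lat -0.0 z 54.3 yaw 2.2459 tilt [ 0.0011  0.     -0.0006] Fx -0.7 Fy 0.6 Fz -3.3 q6 -2.36 w 0.504
tcp tester frame(top) mm -115.1 -0.0 z 0.0543 F [-0.92  0.04 -3.34] F.ex -0.69
red 11 [-112.7  -12.1] lat range -20.9 -8.3
yellow 64 [-100.6    2.8] lat range -12.0 16.8
green 12 [-136.7   10.2] lat range 3.4 16.3
blue 34 [-120.1   22.4] lat range 17.8 28.1
-98 91 depth lat -14.0 13.8 z 0.039 0.066 ray lat -20.2 26.1
-92 29 depth lat -13.3 12.5 z 0.042 0.063 ray lat -10.1 21.3
-86 7 depth lat -0.5 3.3 z 0.05 0.054 ray lat -0.4 6.8
-80 6 depth lat -4.2 3.6 z 0.046 0.058 ray lat -6.8 9.9
-74 19 depth lat -5.5 6.7 z 0.046 0.059 ray lat -7.2 12.5
-68 19 depth lat -5.4 6.9 z 0.047 0.058 ray lat -6.1 12.0
-62 19 depth lat -5.5 9.0 z 0.047 0.058 ray lat -6.5 12.6
-56 12 depth lat -3.9 7.9 z 0.053 0.059 ray lat -1.5 12.1
```

Call:
jog_arm:
  increments:
    - [0,0.0018,-0.002,0,-0.007,0,0.2]
    - [0,0,-0.003,0,0,0,0.2]
    - [0,0,-0.002,0,0,0,0.2]
    - [0,0,-0.002,-0.001,0,0,0.2]
    - [0,0,-0.002,-0.002,0,0,0.2]
    - [0,0,-0.002,-0.002,0,0,0.2]
    - [0,0,-0.002,-0.002,0,0,0.2]

```text
time: 24.72
tool_pos: [0.558, -0.0311, 0.0515]
tcp_rot: [-0.803, -1.692, 1.69]
wrist_force: [-4.5, -5.0, -0.8]
width: 0.502
```

```bash
python3 st.py
```

```text
t 24.725 x -104.6 lat 0.5 z 51.5 yaw 2.2531 tilt [-0.0001  0.      0.002 ] Fx -6.6 Fy -1.0 Fz -0.8 q6 -2.36 w 0.502
```

Call:
jog_arm:
  increments:
    - [0,-0.0004,-0.002,-0.002,0,0,0.2]
    - [0,-0.0002,-0.002,-0.002,0,0,0.2]
    - [0,0,-0.0015,-0.001,0,0,0.2]
    - [0,0,-0.0015,-0.001,0,0,0.2]
    - [0,0,-0.0015,-0.001,0,0,0.2]
    - [0,0,-0.0015,-0.001,0,0,0.2]

```text
time: 25.48
tool_pos: [0.5593, -0.0301, 0.0516]
tcp_rot: [-0.795, -1.686, 1.696]
wrist_force: [-5.3, -5.8, -0.2]
width: 0.499
```

```bash
python3 st.py; python3 look.py g
```

```text
t 25.475 x -103.0 lat 0.5 z 51.6 yaw 2.2552 tilt [-0.0081  0.      0.0048] Fx -7.8 Fy -1.1 Fz -0.2 q6 -2.35 w 0.499
[ 0.55927864 -0.0301061   0.0515584 ] [-5.35 -5.81 -0.19]
tcp in tester frame (top) -0.10300100169398904 0.00045634383066395115
top 316 237
scene bar top pts 226 x [-18.4  29.5] y [-28.9  25.7]
scene 300 247
```

View pics/both_g.png

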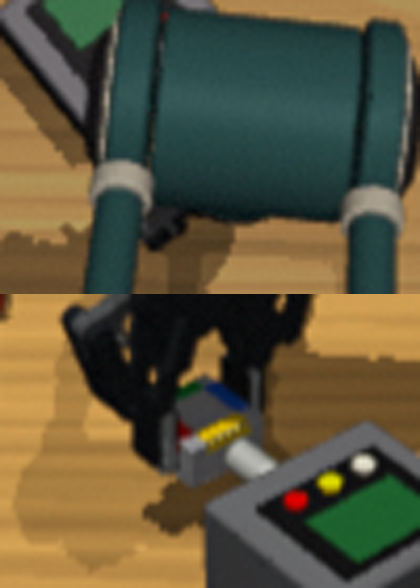

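The pin sits in the middle of the yellow side at 7.8 N and was held for more than 0.5 s. I'll back off and turn 180° for green.

Call:
jog_arm:
  increments:
    - [0,0,0.01,-0.008,0,0.005,0.2]
    - [0,-0.001,0.02,0,0,0,0.2]
    - [0,-0.001,0.02,0,0,0,0.2]
    - [0,0,0,0,0.1,0,0.2]
    - [0,0,0,0,0.18,0,0.2]
    - [0,0,0,0,0.18,0,0.2]
    - [0,0,0,0,0.18,0,0.2]
    - [0,0,0,0,0.18,0,0.2]
    - [0,0,0,0,0.18,0,0.2]
    - [0,0,0,0,0.18,0,0.2]

```text
time: 26.82
tool_pos: [0.5134, -0.0673, 0.0548]
tcp_rot: [-1.419, -0.809, 0.797]
wrist_force: [-0.2, 0.5, -3.1]
width: 0.501
```

Call:
jog_arm:
  increments:
    - [0,0,0,0,0.18,0,0.2]
    - [0,0,0,0,0.18,0,0.2]
    - [0,0,0,0,0.18,0,0.2]
    - [0,0,0,0,0.18,0,0.2]
    - [0,0,0,0,0.18,0,0.2]
    - [0,0,0,0,0.18,0,0.2]
    - [0,0,0,0,0.18,0,0.2]
    - [0,0,0,0,0.18,0,0.2]
    - [0,0,0,0,0.18,0,0.2]
    - [0,0,0,0,0.15,0,0.2]

```text
time: 28.08
tool_pos: [0.5064, -0.0732, 0.0567]
tcp_rot: [-1.467, 0.621, -0.64]
wrist_force: [0.4, -0.2, -4.7]
width: 0.504
```

```bash
python3 st.py; python3 -c "
from plan import *
ex=np.array([.776,.6307])
t=np.array([.6395,.0345])-.116*ex
plan((*t,.0525),-.888,4,.2)"
```

```text
t 28.075 x -171.2 lat 0.4 z 56.7 yaw -0.8078 tilt [-0.0133  0.      0.0071] Fx 0.2 Fy -0.3 Fz -4.7 q6 0.61 w 0.504
from [ 0.5064 -0.0732  0.0567] yaw -0.808 q6 0.605 q1 -0.197 tilt [-0.0133  0.      0.0071] n 4
[[0.0012,0.0011,0.0137,-0.013,0.02,0.007,0.2],
[0.0009,0.0011,0.0138,0,0.02,0,0.2],
[0.0007,0.0011,0.0138,0,0.02,0,0.2],
[0.0004,0.0011,0.0138,0,0.02,0,0.2]]
```

Call:
jog_arm:
  increments:
    - [0.001,0.001,0.012,-0.013,0.04,0.007,0.2]
    - [0.001,0.001,0.015,0,0.04,0,0.2]
    - [0,0.001,0.015,0,0,0,0.2]
    - [0,0,0.009,0,0,0,0.2]
    - [0,0,0,0,0,0,0.2]

```text
time: 28.7
tool_pos: [0.5452, -0.0428, 0.0546]
tcp_rot: [-1.454, 0.696, -0.698]
wrist_force: [0.3, -0.2, -4.5]
width: 0.507
```

```bash
python3 st.py
```

```text
t 28.7 x -121.9 lat -0.6 z 54.6 yaw -0.8934 tilt [-0.0021  0.      0.0006] Fx 0.1 Fy -0.4 Fz -4.5 q6 0.77 w 0.507
```

Call:
jog_arm:
  increments:
    - [-0.0006,0.0015,0.004,-0.002,-0.005,0,0.2]
    - [0,0.0003,0.004,0,0,0,0.2]
    - [0,0,0.001,0,0,0,0.2]
    - [0,0,0,0,0,0,0.2]

```text
time: 29.2
tool_pos: [0.5512, -0.0366, 0.0523]
tcp_rot: [-1.458, 0.694, -0.693]
wrist_force: [0.0, 0.9, -3.8]
width: 0.501
```

```bash
python3 st.py
```

```text
t 29.2 x -113.3 lat 0.5 z 52.3 yaw -0.8877 tilt [ 0.0011  0.     -0.0002] Fx 0.6 Fy 0.6 Fz -3.8 q6 0.78 w 0.501
```

Call:
jog_arm:
  increments:
    - [0.0003,-0.0003,0.003,0,0,0,0.2]
    - [0,0,0.002,0,0,0,0.2]
    - [0,0,0.002,0.001,0,0,0.2]
    - [0,0,0.002,0.001,0,0,0.2]
    - [0,0,0.002,0.002,0,0,0.2]
    - [0,0,0.002,0.002,0,0,0.2]
    - [0,0,0.002,0.002,0,0,0.2]

```text
time: 30.08
tool_pos: [0.5596, -0.0301, 0.0522]
tcp_rot: [-1.459, 0.694, -0.689]
wrist_force: [-5.4, -5.4, 0.4]
width: 0.502
```

```bash
python3 st.py
```

```text
t 30.075 x -102.8 lat 0.3 z 52.2 yaw -0.8861 tilt [ 0.0028  0.     -0.0021] Fx -7.5 Fy -0.8 Fz 0.4 q6 0.79 w 0.502
```

Call:
jog_arm:
  increments:
    - [0,0,0.0015,0.001,0,0,0.2]
    - [0,0,0.0015,0.001,0,0,0.2]
    - [0,0,0.0015,0.001,0,0,0.2]
    - [0,0,0.0015,0.001,0,0,0.2]
    - [0,0,0.0015,0.001,0,0,0.2]

```text
time: 30.7
tool_pos: [0.56, -0.0298, 0.0523]
tcp_rot: [-1.467, 0.698, -0.684]
wrist_force: [-5.7, -4.5, 1.2]
width: 0.497
```

```bash
python3 st.py; python3 look.py i
```

```text
t 30.7 x -102.2 lat 0.2 z 52.3 yaw -0.8842 tilt [ 0.0114  0.     -0.0046] Fx -7.3 Fy 0.1 Fz 1.2 q6 0.79 w 0.497
[ 0.56004204 -0.0297785   0.05234842] [-5.75 -4.55  1.18]
tcp in tester frame (top) -0.10220196199359197 0.00022911189936217284
top 316 237
scene bar top pts 224 x [-18.9  29.2] y [-29.3  26.5]
scene 300 247
```

View pics/both_i.png

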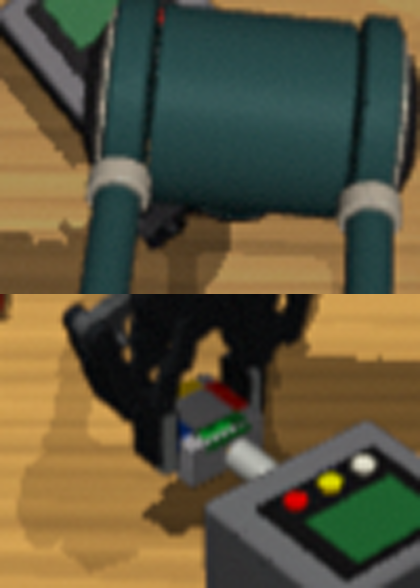

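Green pressed in the middle at about 7.4 N for more than 0.5 s. Next I back off, lift, and go to the pan.

Call:
jog_arm:
  increments:
    - [0,0,-0.01,0.011,0,-0.005,0.2]
    - [0,0,-0.02,0,0,0,0.2]
    - [0,-0.02,-0.02,0,0,0,0.2]
    - [0,-0.04,-0.01,0,0,0,0.2]
    - [0,-0.03,0,0,0,0,0.2]
    - [0,0,0,0,0,0,0.2]

```text
time: 31.55
tool_pos: [0.5089, -0.0699, 0.1432]
tcp_rot: [-1.454, 0.69, -0.693]
wrist_force: [-0.1, 0.4, -4.2]
width: 0.503
```

```bash
python3 st.py; python3 -c "
from plan import *
plan((.453,.286,.12),-.888,9,.2)"
```

```text
t 31.55 x -167.2 lat 1.3 z 143.2 yaw -0.8863 tilt [-0.0041  0.      0.    ] Fx 0.2 Fy 0.4 Fz -4.2 q6 0.7 w 0.503
from [ 0.5089 -0.0699  0.1432] yaw -0.886 q6 0.698 q1 -0.187 tilt [-0.0041  0.      0.    ] n 9
[[-0.0346,0.0026,0.0202,-0.004,0,0,0.2],
[-0.0346,0.0026,0.0202,0,0,0,0.2],
[-0.0346,0.0026,0.0202,0,0,0,0.2],
[-0.0346,0.0026,0.0202,0,0,0,0.2],
[-0.0346,0.0026,0.0202,0,0,0,0.2],
[-0.0346,0.0026,0.0202,0,0,0,0.2],
[-0.0346,0.0026,0.0201,0,0,0,0.2],
[-0.0346,0.0026,0.0201,0,0,0,0.2],
[-0.0346,0.0026,0.0201,0,0,0,0.2]]
```

Call:
jog_arm:
  increments:
    - [-0.03,0.003,0.017,-0.004,0,0,0.2]
    - [-0.035,0.003,0.02,0,0,0,0.2]
    - [-0.035,0.003,0.02,0,0,0,0.2]
    - [-0.035,0.003,0.02,0,0,0,0.2]
    - [-0.035,0.003,0.02,0,0,0,0.2]
    - [-0.035,0.003,0.02,0,0,0,0.2]
    - [-0.035,0.003,0.02,0,0,0,0.2]
    - [-0.035,0.003,0.02,0,0,0,0.2]
    - [-0.02,0,0.01,0,0,0,0.2]
    - [0,0,0,0,0,0,0.2]

```text
time: 32.8
tool_pos: [0.441, 0.2706, 0.1019]
tcp_rot: [-1.463, 0.704, -0.687]
wrist_force: [0.7, -0.8, -4.6]
width: 0.5
```

```bash
python3 -c "
from plan import *
plan((.453,.286,.05),-.888,4,.2)"
```

```text
from [0.441  0.2706 0.1019] yaw -0.89 q6 1.386 q1 0.499 tilt [ 0.0104  0.     -0.0068] n 4
[[-0.0011,0.013,0.0048,0.01,0,-0.007,0.2],
[-0.0011,0.013,0.0048,0,0,0,0.2],
[-0.0011,0.013,0.0048,0,0,0,0.2],
[-0.0011,0.013,0.0048,0,0,0,0.2]]
```

Call:
jog_arm:
  increments:
    - [-0.002,0.01,0.006,0.01,0,-0.007,0.2]
    - [-0.002,0.014,0.007,0,0,0,0.2]
    - [0,0.014,0.006,0,0,0,0.2]
    - [0,0.007,0,0,0,0,0.2]
    - [0,0,0,0,0,0,0.2]

```text
time: 33.42
tool_pos: [0.4527, 0.2829, 0.0503]
tcp_rot: [-1.461, 0.698, -0.696]
wrist_force: [-0.1, 0.2, -3.9]
width: 0.499
```

```bash
python3 -c "
from plan import *
plan((.453,.286,.045),-.888,2,.2)"
```

```text
from [0.4527 0.2829 0.0503] yaw -0.892 q6 1.406 q1 0.513 tilt [ 0.0048 -0.      0.0004] n 2
[[-0.0011,0.0026,0.0011,0.005,-0.002,0,0.2],
[-0.0011,0.0026,0.0011,0,-0.002,0,0.2]]
```

Call:
jog_arm:
  increments:
    - [-0.002,0.002,0.002,0.005,-0.003,0,0.2]
    - [0,0.002,0,0,0,0,0.2]
    - [0,0.001,0,0,0,0,0.2]
    - [0,0.001,0,0,0,0,0.2]
    - [0,0,0,0,0,0,0.2]

```text
time: 34.05
tool_pos: [0.454, 0.2863, 0.0454]
tcp_rot: [-1.454, 0.692, -0.696]
wrist_force: [0.1, -0.1, -4.7]
width: 0.498
```

```bash
python3 st.py; python3 -c "
from plan import *
plan((.453,.286,.0425),-.888,1,.2)"
```

```text
t 34.05 x 14.8 lat 312.4 z 45.4 yaw -0.8895 tilt [-0.0032  0.      0.0008] Fx 0.1 Fy -0.2 Fz -4.7 q6 1.41 w 0.498
from [0.454  0.2863 0.0454] yaw -0.889 q6 1.406 q1 0.516 tilt [-0.0032  0.      0.0008] n 1
[[-0.0004,0.0029,-0.0009,-0.003,-0.001,0.001,0.2]]
```

Call:
jog_arm:
  increments:
    - [0,0.0015,0,-0.003,0,0,0.2]
    - [0,0.001,0,0,0,0,0.2]
    - [0,0.001,0,0,0,0,0.2]
    - [0,0,0,0,0,0,0.2]

```text
time: 34.55
tool_pos: [0.4542, 0.2864, 0.0421]
tcp_rot: [-1.457, 0.693, -0.695]
wrist_force: [0.6, -0.6, -2.0]
width: 0.506
```

```bash
python3 st.py
```

```text
t 34.55 x 15.1 lat 312.3 z 42.1 yaw -0.8894 tilt [-0.0005  0.      0.0009] Fx 0.1 Fy -0.9 Fz -2.0 q6 1.41 w 0.506
```

Contact: the pan already carries part of the weight. I'll ease down a touch more, release, and retreat straight up.

Call:
jog_arm:
  increments:
    - [0,0.0006,0,0,0,0,0.2]
    - [0,0,0,0,0,0,0.5]
    - [0,0,0,0,0,0,0.7]
    - [0,0,0,0,0,0,0.8]
    - [0,0,0,0,0,0,0.8]
    - [0,-0.015,0,0,0,0,0.8]
    - [0,-0.03,0,0,0,0,0.8]
    - [0,-0.05,0,0,0,0,0.8]
    - [0,-0.05,0,0,0,0,0.8]

```text
time: 35.67
tool_pos: [0.4528, 0.2857, 0.1903]
tcp_rot: [-1.46, 0.696, -0.694]
wrist_force: [0.7, 0.6, 1.1]
width: 0.801
```

Call:
jog_arm:
  increments:
    - [0.04,0,-0.03,0,0,0,0.8]
    - [0.045,0,-0.035,0,0,0,0.8]
    - [0.045,0,-0.035,0,0,0,0.8]
    - [0.03,0,-0.02,0,0,0,0.8]
    - [0,0,0,0,0,0,0.8]

```text
time: 36.3
tool_pos: [0.467, 0.0838, 0.2046]
tcp_rot: [-1.444, 0.677, -0.704]
wrist_force: [0.4, 0.7, -0.2]
width: 0.798
```

```bash
python3 - <<'E'
from meas import *
s=readout.read_state(); print(s['time'],s['tool_pos'],s['wrist_force'])
for n in ('top','scene'):
    c=read_camera(n);P=cloud(c)
    print(n,'bar',rect(P,.043,.062,(.454,.286),.05),'pan',rect(P,.0235,.0345,(.454,.286),.068),'base',rect(P,.0135,.0225,(.454,.286),.11))
    if n=='top': cv2.imwrite('pics/end.png',c['img'][60:360])
E
```

```text
36.3 [0.46701422 0.08375007 0.20458164] [ 0.43417273  0.69943473 -0.20255657]
top bar (346, array([454.8, 283.5]), array([44.5, 45.2]), 38.9, np.float64(0.0515)) pan (861, array([457.3, 304. ]), array([ 90.9, 124. ]), 79.5, np.float64(0.0273)) base (639, array([452.9, 285.4]), array([121.7, 140.1]), 3.4, np.float64(0.0196))
scene bar (293, array([454.5, 285.9]), array([44.8, 47.9]), 38.0, np.float64(0.0505)) pan (795, array([455.2, 287.1]), array([109.5, 109.2]), 71.7, np.float64(0.0268)) base (877, array([452.9, 287.6]), array([124.4, 140.7]), 3.7, np.float64(0.0192))
```

View pics/end.png

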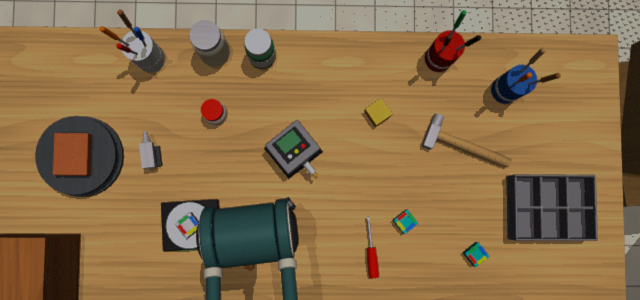

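The bar is flat on the pan at (186,226), painted face up, and within about 2 mm of the pan's centre in both views. All the other things look where they were.

```bash
python3 -c "
from workcell import bot; print(bot.finish_job())"
```

```text
the job is handed in; nothing more can be done
None
```

I pressed the silver bar's red, blue, yellow and green sides onto the probe pin in that order, then set it on the scale's pan and let go. I handed the job in at about 36 s on the robot's clock.

- **Presses:** Each press was about 6–8 N for more than half a second. From the contact points I estimate the pin went in about 4–6 mm. The scene camera showed the pin at the middle of the pressed side each time. The blue press eased from 7.3 to 6.1 N while held. On yellow the bar sat about 1 mm low, and the tool tilted up to 1° under load on red.
- **Placement:** Both cameras show the bar flat, painted face up, and within about 2 mm of the pan's centre. The gripper is clear of it and the wrist force is back to about zero.
- **Other things:** In the last top view everything else, including the two turquoise look-alikes, looks unmoved. The arm hid the clamp in that view, so I did not confirm it.
- **Camera disagreement:** The two cameras differed by 2–5 mm in y. Sighting the held bar beside the probe put the top view within about 1 mm sideways, so I used it for the presses. For the pan I aimed between the two.

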